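# Make up the soldering and setting kits

### The arm

A 6-joint arm with a two-finger parallel gripper is mounted at the origin on a cart in front of the work surface, level with it; the furniture and walls round the work are solid. World frame = base frame: x ahead of the robot, y to its left, z up, the work surface at z = 0. Lengths are in mm, angles in degrees, forces in N, time in s.
With the tool pointing down it reaches from about 325 to 925 mm from the base axis. Payload 3.1 kg.
Tool frame: the origin (TCP) lies at the very end of the fingers, on their centre line; the grasp point (between the pads) lies grasp_offset behind it (grasp_offset is the distance from the TCP to the grasp point, in mm); z points along the fingers, x is the direction in which the jaws open and shut, and the axes are right-handed (so a half turn about z gives the same grasp; the last joint's range is limited). The gripper opens to 85 mm and grips with 20 to 120 N. Pads are 22 mm wide; open, the fingers measure 114 mm over their backs; the gripper's body (76 mm by 85 mm) begins 54 mm behind the grasp point. The pads swing forward as they close: fully open they stand 13 mm farther back than shut.
Start: joints at [-72.376, 12.427, 92.441, -0, 75.132, -6.429], TCP at [254.758, -570.734, 207.5] pointing down, gripper open.
Joint ranges: [-157.48, 157.48], [-44.54, 120.13], [17.64, 146.25], [-64.5, 244.5], [7.68, 150.69], [-147.95, 147.95]. Speed limits (degrees/s): [159.86, 159.86, 180, 180, 180, 180].

### API

Orientations are given as [roll, pitch, yaw] about the fixed x, y, z axes, in that order (R = Rz(yaw) Ry(pitch) Rx(roll)).
In Python, from station import * gives the robot as it stands. Calls block until the motion is done:
- goto(position, orientation): joint-space move of the TCP to a pose.
- move_l(position, attitude=None, speed=150): straight line of the TCP; attitude=None keeps the orientation; speed is the mean speed in mm/s.
- move_j(angles): joint-space move.
- grip(opening, squeeze=None): finger opening in mm; squeeze is the grip in N (None keeps the last); returns when the fingers have stopped.
- wait(seconds).
- solve_ik(position, orientation): joint angles nearest the present ones, or None.
- get_obs(): the state.
- get_image(name): name is "side" or "top"; returns the picture (480x640x3 uint8, red, green, blue); there is no depth.
- get_calibration(name): a dict with "fx", "fy", "cx", "cy" (pixels), "R" (3x3) and "t" (3): a world point X has camera coordinates R X + t. Camera axes: x right, y down, z forward; pixel columns grow to the right and rows downward; lengths in mm; the calibration is good to about 2 mm. A picture is of the moment at which its call begins. get_calibration takes no time and is no camera call.
A pose or a line that the arm cannot do raises Unreachable and nothing moves.
- sign_off(): hands the job in, once; it reports no verdict.
Trained networks look in the newest picture that a camera, given by its name, has taken for a name from the list of things; names that differ only in an ending like _2 or _b are one class to them, and where a whole thing is asked for, a point or a joint stands for the part that bears it (a point fixed in the world has none). Each returns a list of dicts, best first, with "score" (0 to 1); they miss things now and then, are a little off and sometimes report something else, mostly with a low value. They report only what shows in the picture. A call takes as long as a camera call. They do not tell look-alikes from the thing itself.
- spot_in(name, camera): "extent" ([centre column, centre row, width, height] in pixels, round what is visible of it).
- regions_of(name, camera): "region" (480x640 bool, what is visible of it) and "extent" ([centre column, centre row, width, height] in pixels, round what is visible of it).
The state is a dict: "t": time; "joint_pos": joint angles; "qvel": joint speeds; "effort": joint torques, N m; "tcp_pos": TCP position; "ee_rot": TCP orientation; "wrist_force": force on the tool from outside, world axes, zero at the start; "moment": the same for the moment, N m; "grip_width": finger opening in mm.
Only numpy, scipy, OpenCV 4.12 (cv2) and the standard library are available. Lean on these libraries where they do the work, as an engineer would, in place of code of your own. Each camera call takes 0.05 s, during which the arm holds its last target.

### The job

Make up the two bench kits on their dark wooden kit boards. The soldering board (the longer one, with two channels) gets the flux brush in its narrow channel, the red-sleeved tweezers in its wide channel and the flux cup upright in its round well; the setting board gets the wooden ring clamp in its channel and the clear screw pot upright in its round well. Everything must lie down on the felt of its recess, and the scribe and the pitch lump are not wanted and stay where they are.

Things in the scene. Friction and masses are not known exactly. Their poses are not given: they have to be found in the camera images.
- solder_kit_board: Fixed dark wood board 182 x 130 x 14 mm. Origin: centre of underside; x along, z up. Recess floors at z = 7, top z = 14 mm. Channels along x, 170 long, centred at x = 0: narrow (22 wide, brush) at y = +44.5, wide (34, tweezers) at y = -38.5. Finger groove right across, equally deep, x = -22 to 22, for fingers beside a tool's middle. Cup well: 45 mm across, at x = -57.5, y = 6.
- setting_kit_board: Fixed dark wood board 150 x 124 x 14 mm. Origin: centre of underside; x along its length, z up. Recess floors at z = 7 mm, its top at z = 14 mm. Channel for the ring clamp along x, 137 long, 38 wide, centre at x = 0, y = +37 mm (no finger groove: grip the clamp above the board's top). Round well for the screw pot, 57 mm across, centre at x = -30, y = -27 mm.
- flux_brush: Flux brush with thin round tin handle and dark bristles, 153 mm long, handle 8 mm thick, bristle end 14 mm wide and 8 mm high; lies flat on the bench. Origin at the middle of its length, on its underside (z up as it lies); y runs along it, the bristles at -y from -37 mm on. Grip it across the handle at the origin.
- tweezers: Cross-locking tweezers with red sleeves, rigid, 150 mm long, 9 mm high, 19 mm wide over the sleeves (which run from y = -21 to +31 mm); lie flat on the bench. Origin at the middle of the length, on the underside; y runs along them. Grip across the sleeves at the origin.
- ring_clamp: Wooden ring clamp (two jaws, a band round the waist), 120 mm long, 22 mm wide, 22 mm high, lying on the bench. Origin at the middle of its underside; y runs along it. Grip across its waist.
- flux_cup: Small dark round flux cup, cream inside, 28 mm in diameter, 17 mm high, standing on the bench. Origin at the centre of its underside, z up. Grip across its wall.
- stone_pot: Small clear screw pot, white inside, shut: 41 mm in diameter over the lid, 38 mm below it, 22 mm high (lid from 13 to 22 mm), standing on the bench. Origin at the centre of its underside, z up.
- scribe: Bare steel scribe, 151 mm long, 8 mm thick, lying on the bench; not wanted, leave it. Origin at the middle of its underside, y along it.
- pitch_lump: Dark rounded lump of pitch, 38 x 48 x 17 mm, on the bench; not wanted, leave it. Origin at the centre of its underside.
There are look-alikes about, which are no part of the job. What is shaped like the stone_pot but green is not meant.

How it is judged (in metres and radians):
At the end, for the whole second after the job is handed in: Brush and tweezers lie on the floors of their own channels of the soldering board (within 15 mm along, 11 mm across, 0.15 rad), clamp in the setting board's channel (12 mm, 0.2 rad); cup and pot stand upright on the floors of their wells (within 11 mm); all released and at rest (x of flux_brush in the frame of solder_kit_board between -0.015 and 0.015 m and y of flux_brush in the frame of solder_kit_board between 0.0335 and 0.0555 m and z of flux_brush in the frame of solder_kit_board between 0.004 and 0.012 m and linear speed of each of flux_brush, tweezers, flux_cup, ring_clamp, stone_pot below 0.02 m/s and angle between the y axis of each of flux_brush, tweezers and the x axis of solder_kit_board, either way round below 0.15 rad and x of tweezers in the frame of solder_kit_board between -0.015 and 0.015 m and y of tweezers in the frame of solder_kit_board between -0.0495 and -0.0275 m and z of tweezers in the frame of solder_kit_board between 0.004 and 0.0105 m and x of flux_cup in the frame of solder_kit_board between -0.0685 and -0.0465 m and y of flux_cup in the frame of solder_kit_board between -0.005 and 0.017 m and z of flux_cup in the frame of solder_kit_board between 0.004 and 0.0105 m and angle between each of flux_cup, stone_pot's own z axis and vertical below 0.12 rad and x of ring_clamp in the frame of setting_kit_board between -0.012 and 0.012 m and y of ring_clamp in the frame of setting_kit_board between 0.025 and 0.049 m and z of ring_clamp in the frame of setting_kit_board between 0.004 and 0.0105 m and angle between the y axis of ring_clamp and the x axis of setting_kit_board, either way round below 0.2 rad and x of stone_pot in the frame of setting_kit_board between -0.041 and -0.019 m and y of stone_pot in the frame of setting_kit_board between -0.038 and -0.016 m and z of stone_pot in the frame of setting_kit_board between 0.004 and 0.0105 m); the robot touches nothing.
It fails at once if the scribe was moved by more than 25 mm (distance of scribe from where it was at the start of the episode above 0.025 m).
It fails at once if the pitch lump was moved by more than 25 mm (distance of pitch_lump from where it was at the start of the episode above 0.025 m).
It also fails if it takes over 131 s, if anything falls off the work surface, if the arm or the gripper's body presses on something with over 40 N, if the wrist force passes 120 N, or if a joint passes its speed limit or range.

## Working session

There is one attempt and no reset: what is moved stays moved. The work goes in short steps, each a Python script; the robot and the scene stay as the last script left them, time stands still between calls to the robot, and variables do not carry over. Pictures are saved under pics/ and viewed, and the job is handed in when it is done.

```bash
mkdir -p pics; ls
python3 - <<'E'
from station import *
import cv2
for n in ("top","side"):
    im=get_image(n); cv2.imwrite(f"pics/{n}0.png",im[:,:,::-1]); c=get_calibration(n); print(n,c)
o=get_obs(); print(o)
E
```

```text
pics
top {'fx': 501.8228042645159, 'fy': 501.8228042645159, 'cx': 317.10242123181865, 'cy': 238.51897061459263, 'R': array([[-0.02171508, -0.99933588, -0.02926191],
       [-0.98785027,  0.02595218, -0.15322639],
       [ 0.15388404,  0.02557906, -0.98775777]]), 't': array([  68.77323489,  479.58402745, 1188.99906066])}
side {'fx': 538.5998732448164, 'fy': 538.5998732448164, 'cx': 320.7235108524647, 'cy': 237.99002843623757, 'R': array([[ 0.99772088, -0.06420511,  0.02075472],
       [-0.02244255, -0.60582724, -0.79527963],
       [ 0.06363479,  0.7930013 , -0.60588741]]), 't': array([-474.35847371,   56.04568837, 1261.24148037])}
{'t': 0.1, 'joint_pos': array([-7.23750786e+01,  1.24710403e+01,  9.25214273e+01, -7.83019636e-04,
        7.51302206e+01, -6.42700331e+00]), 'qvel': array([ 0.02245103, -0.16986058, -0.12005954,  0.01791667,  0.08415425,
       -0.00434038]), 'effort': array([-1.04044479e-04, -3.98073757e+01, -3.04969811e+01, -1.54566019e-04,
        4.22788478e-03,  1.20208377e-06]), 'tcp_pos': array([ 254.52012902, -569.96666571,  206.29445796]), 'ee_rot': array([-1.79987018e+02,  1.22001747e-01, -6.59478597e+01]), 'wrist_force': array([-0.63746757,  0.27591002,  0.06625035]), 'moment': array([ 0.01572702, -0.02199785, -0.03590598]), 'grip_width': 85.44988964801456}
```

View pics/top0.png

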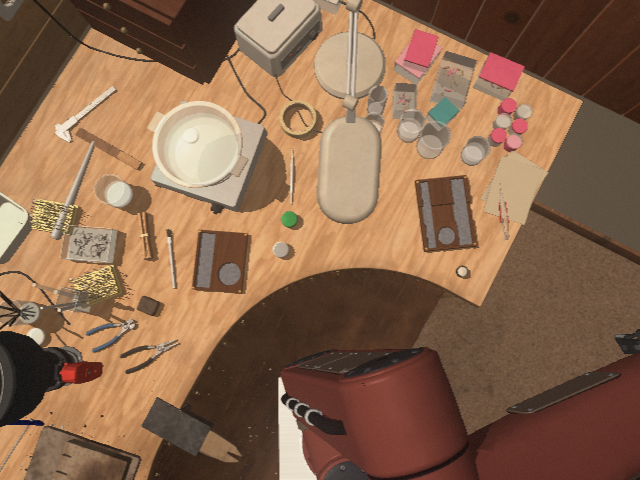

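View pics/side0.png

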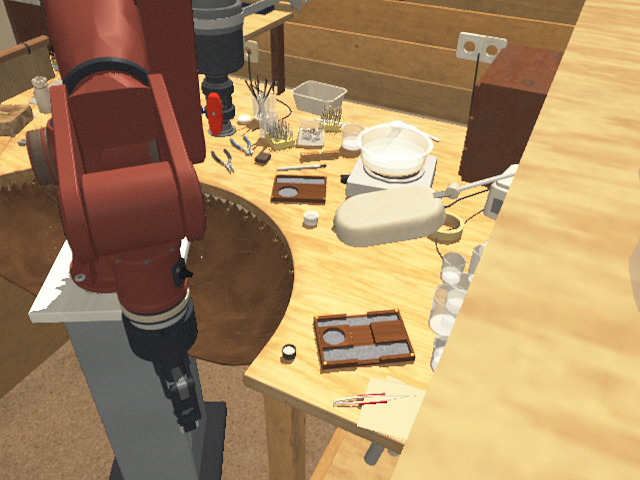

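Run:
```python
from station import *
import numpy as np,pickle
D={}
for n in ("top","side"):
    get_image(n)
    for k in "solder_kit_board setting_kit_board flux_brush tweezers ring_clamp flux_cup stone_pot scribe pitch_lump".split():
        r=regions_of(k,n); D[n,k]=r
        for d in r: print(n,k,round(d['score'],2),np.round(d['extent'],0), d['region'].sum())
pickle.dump(D,open('d0.pkl','wb'))
```

```text
top solder_kit_board 0.91 [446. 211.  65.  71.] 3818
top setting_kit_board 0.89 [221. 260.  55.  66.] 2960
top setting_kit_board 0.28 [446. 214.  65.  77.] 3831
top flux_brush 0.71 [171. 258.  10.  56.] 178
top tweezers 0.56 [504. 215.   6.  11.] 16
top tweezers 0.45 [445. 213.  62.  76.] 3806
top flux_cup 0.63 [462. 271.   7.  10.] 102
top stone_pot 0.79 [280. 251.  17.  16.] 210
top stone_pot 0.68 [288. 218.  17.  17.] 249
top pitch_lump 0.59 [220. 260.  56.  64.] 3055
top pitch_lump 0.51 [145. 305.  22.  20.] 272
side solder_kit_board 0.89 [364. 338. 103.  62.] 4765
side setting_kit_board 0.75 [299. 189.  55.  31.] 1410
side flux_brush 0.46 [303. 164.  43.   7.] 67
side tweezers 0.79 [374. 397.  83.  14.] 409
side ring_clamp 0.62 [319. 157.  37.  12.] 301
side flux_cup 0.63 [290. 352.  14.  16.] 221
side stone_pot 0.61 [312. 219.  14.  15.] 203
side pitch_lump 0.58 [263. 158.  19.   9.] 149
```

Run:
```python
import cv2,numpy as np
t=cv2.imread('pics/top0.png'); s=cv2.imread('pics/side0.png')
def z(a,c,r,w,h,f): return cv2.resize(a[r:r+h,c:c+w],(w*f,h*f),interpolation=cv2.INTER_CUBIC)
cv2.imwrite('pics/c1.png',z(t,120,140,190,140,4))
cv2.imwrite('pics/c2.png',z(t,400,145,150,145,4))
cv2.imwrite('pics/c3.png',z(s,230,120,160,115,5))
```

```text
(no output)
```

View pics/c1.png

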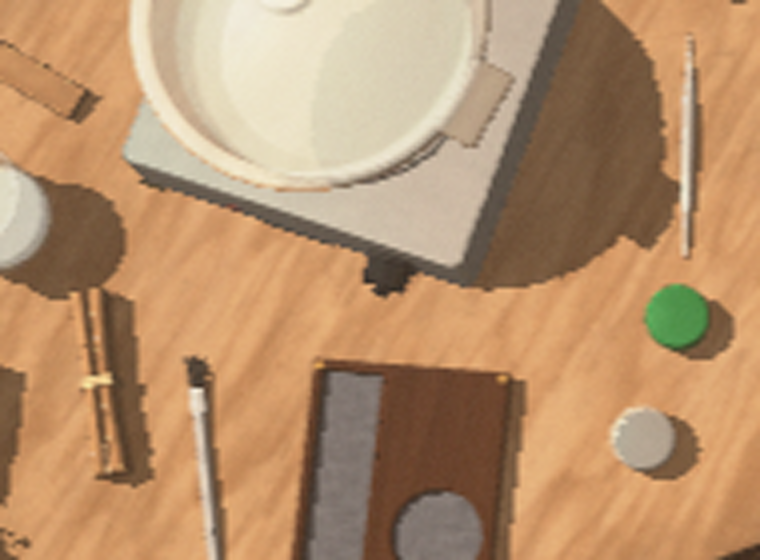

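View pics/c2.png

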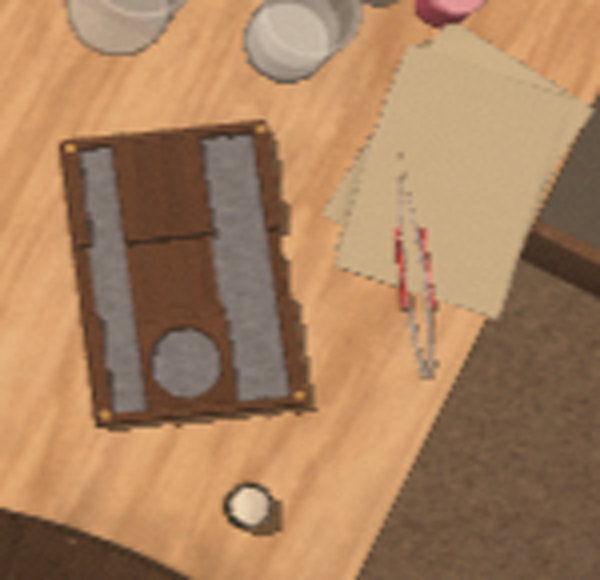

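View pics/c3.png

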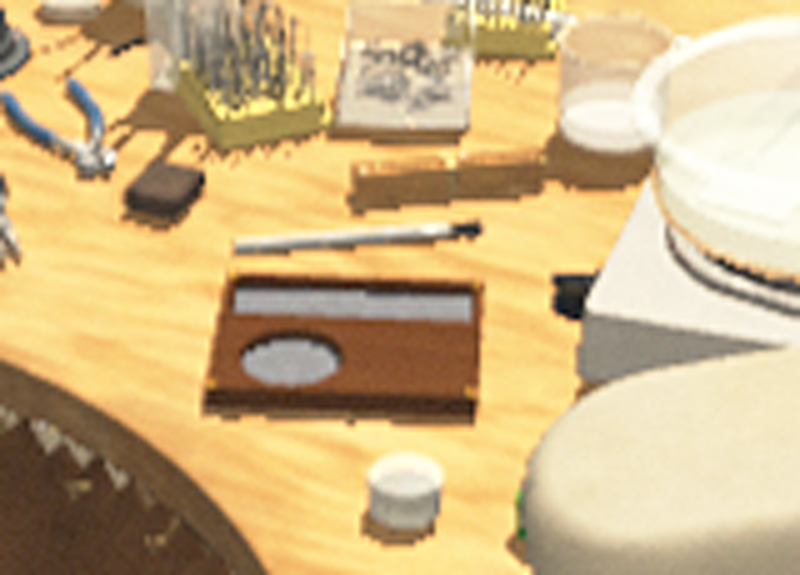

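```bash
cat > fit.py <<'E'
import numpy as np,cv2
from scipy.optimize import minimize
from station import get_calibration
CAL={n:get_calibration(n) for n in("top","side")}
def proj(n,P):
    c=CAL[n];Q=np.atleast_2d(P)@c['R'].T+c['t'];return np.c_[c['fx']*Q[:,0]/Q[:,2]+c['cx'],c['fy']*Q[:,1]/Q[:,2]+c['cy']]
def back(n,uv,z):
    c=CAL[n];uv=np.atleast_2d(uv).astype(float);C=-c['R'].T@c['t']
    d=np.c_[(uv[:,0]-c['cx'])/c['fx'],(uv[:,1]-c['cy'])/c['fy'],np.ones(len(uv))]@c['R']
    return C+d*((z-C[2])/d[:,2])[:,None]
def box(L,W,H): return np.array([[a*L/2,b*W/2,c] for a in(-1,1) for b in(-1,1) for c in(0,H)])
def cyl(r,H):
    t=np.linspace(0,2*np.pi,24,endpoint=False);return np.array([[r*np.cos(a),r*np.sin(a),c] for a in t for c in(0,H)])
def place(B,p,z0=0):
    c,s=np.cos(p[2]),np.sin(p[2]);return np.c_[p[0]+c*B[:,0]-s*B[:,1],p[1]+s*B[:,0]+c*B[:,1],B[:,2]+z0]
S=8
def fit(B,masks,p0,yaw=True,z0=0):
    """masks {cam:bool}; IoU silhouette fit of convex model B"""
    T={}
    for n,m in masks.items():
        ys,xs=np.nonzero(m);x0,y0=xs.min()-25,ys.min()-25;w,h=xs.max()+26-x0,ys.max()+26-y0
        mm=np.zeros((h,w),np.uint8);mm[ys-y0,xs-x0]=1
        T[n]=(x0,y0,cv2.resize(mm,(w*S,h*S),interpolation=cv2.INTER_NEAREST))
    def cost(q):
        p=[q[0],q[1],q[2]/30 if yaw else 0];c=0
        for n,(x0,y0,mm) in T.items():
            uv=(proj(n,place(B,p,z0))-[x0,y0]+.5)*S
            h=cv2.convexHull(uv.astype(np.float32)).astype(np.int32);im=np.zeros_like(mm);cv2.fillConvexPoly(im,h,1)
            c+=1-(im&mm).sum()/max((im|mm).sum(),1)
        return c
    q0=np.array([p0[0],p0[1],p0[2]*30]);sx=np.array([q0,q0+[8,0,0],q0+[0,8,0],q0+[0,0,5]])
    r=minimize(cost,q0,method='Nelder-Mead',options=dict(initial_simplex=sx,xatol=.05,fatol=1e-4))
    return np.array([r.x[0],r.x[1],np.degrees(r.x[2]/30) if yaw else 0]),r.fun/len(masks)
E
python3 - <<'E'
import pickle,numpy as np,station
from fit import *
print([x for x in dir(station) if x[0]!='_'], getattr(station,'grasp_offset',None))
D=pickle.load(open('d0.pkl','rb'))
M={'solder_kit_board':(box(182,130,14),0),'setting_kit_board':(box(150,124,14),0),'flux_brush':(box(153,9,8),90),'flux_cup':(cyl(14,17),0),'stone_pot':(cyl(20.5,22),0),'ring_clamp':(box(120,22,22),0),'tweezers':(box(150,19,9),0),'pitch_lump':(box(38,48,17),0)}
for k,(B,_) in M.items():
    for cams in(['top'],['side'],['top','side']):
        ms={}
        for c in cams:
            r=D[c,k]
            if k=='tweezers' and c=='top': continue
            if k=='pitch_lump' and c=='top': r=r[1:]
            if r: ms[c]=r[0]['region']
        if len(ms)<len(cams): continue
        n=cams[0];ys,xs=np.nonzero(ms[n]);p=back(n,[[xs.mean(),ys.mean()]],B[:,2].max()/2)[0]
        f,c=fit(B,ms,[p[0],p[1],0.05],yaw=k not in('flux_cup','stone_pot'))
        print(k,cams,f.round(1),round(c,3))
print('tw ends top',back('top',[[500,183.75],[507,238.75]],5).round(1))
print('cl ends top',back('top',[[142.5,213],[148.75,259]],20).round(1))
print('brush ends top',back('top',[[169,230],[174,288]],4).round(1))
print('green,scribe,pitch,lamp', back('top',[[289,219],[291,150],[291,203],[147,305],[350,215],[215,210],[120,240]],5).round(0))
for n in CAL: print(n,-CAL[n]['R'].T@CAL[n]['t'])
E
```

```text
['Unreachable', 'get_calibration', 'get_image', 'get_obs', 'goto', 'grasp_offset', 'grip', 'move_j', 'move_l', 'regions_of', 'sign_off', 'solve_ik', 'spot_in', 'wait'] 18.700000000000003
solder_kit_board ['top'] [ 543.2 -264.8    4.2] 0.031
solder_kit_board ['side'] [ 541.4 -264.     4.2] 0.038
solder_kit_board ['top', 'side'] [ 541.9 -264.5    4.2] 0.037
setting_kit_board ['top'] [435.7 301.9  -5.1] 0.037
setting_kit_board ['side'] [433.  305.5  -4.9] 0.061
setting_kit_board ['top', 'side'] [434.5 302.5  -4.9] 0.059
flux_brush ['top'] [448.7 426.5   6.9] 0.372
flux_brush ['side'] [434.  426.3   6.9] 0.661
flux_brush ['top', 'side'] [448.  427.1   6.8] 0.518
flux_cup ['top'] [ 394.8 -296.2    0. ] 0.184
flux_cup ['side'] [ 394.3 -295.4    0. ] 0.057
flux_cup ['top', 'side'] [ 394.4 -295.5    0. ] 0.122
stone_pot ['top'] [460.7 149.1   0. ] 0.106
stone_pot ['side'] [458.5 151.2   0. ] 0.094
stone_pot ['top', 'side'] [459.6 149.2   0. ] 0.122
ring_clamp ['side'] [501.1 493.4  11.7] 0.211
tweezers ['side'] [ 539.6 -409.     4. ] 0.594
pitch_lump ['top'] [329.  481.9 -19. ] 0.223
pitch_lump ['side'] [325.  480.8 -17.2] 0.184
pitch_lump ['top', 'side'] [326.1 478.6 -21.4] 0.218
tw ends top [[ 614.1 -407.2    5. ]
 [ 473.3 -413.5    5. ]]
cl ends top [[560.7 497.6  20. ]
 [443.3 478.1  20. ]]
brush ends top [[518.2 434.2   4. ]
 [370.8 418.1   4. ]]
green,scribe,pitch,lamp [[538. 128.   5.]
 [720. 121.   5.]
 [579. 123.   5.]
 [330. 485.   5.]
 [544. -26.   5.]
 [567. 317.   5.]
 [496. 559.   5.]]
top [ 292.28264495   25.86782639 1249.94042838]
side [ 394.27632725 -996.66836612  818.58750192]
```

```bash
cat > ov.py <<'E'
import cv2,numpy as np
from fit import *
P={'sb':(box(182,130,14),[542,-264.5,4.2]),'tb':(box(150,124,14),[434.5,302.5,-4.9]),'brush':(box(153,8,8),[444.5,426.3,6.2]),'clamp':(box(120,22,22),[501.5,490,10]),'tw':(box(150,19,9),[541,-409.8,3]),'cup':(cyl(14,17),[394.4,-295.6,0]),'pot':(cyl(20.5,22),[459.6,149.5,0])}
def draw(img,n,r,f,P,out):
    c0,r0,w,h=r;o=cv2.resize(img[r0:r0+h,c0:c0+w],(w*f,h*f),interpolation=cv2.INTER_CUBIC)
    for k,(B,p) in P.items():
        uv=(proj(n,place(B,[p[0],p[1],np.radians(p[2])],p[3] if len(p)>3 else 0))-[c0,r0]+.5)*f
        cv2.polylines(o,[cv2.convexHull(uv.astype(np.float32)).astype(np.int32)],True,(255,255,0),1)
        m=proj(n,place(np.array([[0,0,0.]]),[p[0],p[1],0]))[0];cv2.circle(o,tuple(((m-[c0,r0]+.5)*f).astype(int)),2,(0,255,0),-1)
    cv2.imwrite(out,o)
E
python3 - <<'E'
from ov import *
t=cv2.imread('pics/top0.png'); s=cv2.imread('pics/side0.png')
o=[]
draw(t,'top',(125,205,170,95),4,P,'/tmp/a.png');draw(t,'top',(410,165,120,120),4,P,'/tmp/b.png')
draw(s,'side',(260,140,80,90),4,P,'/tmp/c.png');draw(s,'side',(275,300,150,115),4,P,'/tmp/d.png')
a,b,c,d=[cv2.imread(f'/tmp/{x}.png') for x in'abcd']
O=np.zeros((380+0,680,3),np.uint8);cv2.imwrite('pics/o1.png',a)
O=np.zeros((480,800,3),np.uint8);O[:480,:480]=b;O[:360,480:800]=c;cv2.imwrite('pics/o2.png',O);cv2.imwrite('pics/o3.png',d)
hsv=cv2.cvtColor(t,cv2.COLOR_BGR2HSV);B=hsv[195:235,490:520]
m=((B[...,0]<8)|(B[...,0]>170))&(B[...,1]>120);ys,xs=np.nonzero(m);print(len(xs),xs.mean()+490,ys.min()+195,ys.max()+195,back('top',[[xs.mean()+490,(ys.min()+ys.max())/2+195]],5))
E
```

```text
38 501.9736842105263 202 221 [[ 542.54565171 -406.55792265    5.        ]]
```

View pics/o1.png

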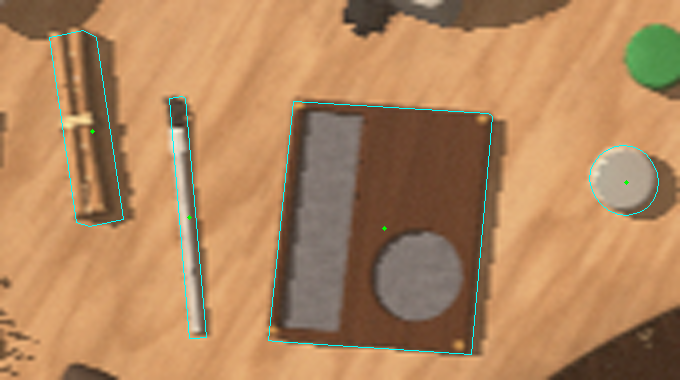

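View pics/o2.png

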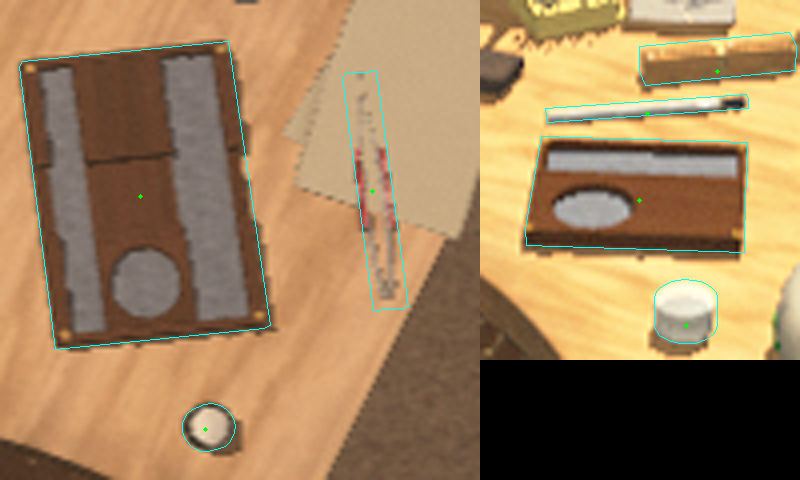

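View pics/o3.png

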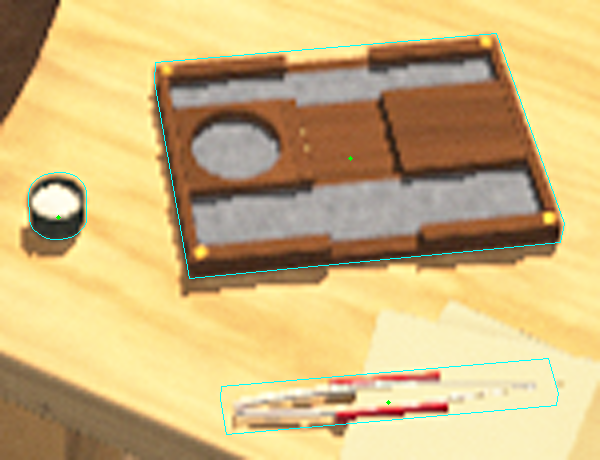

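Candidates (top-camera pixels):
- **Thin tools:** brush at (171,258), white with dark bristles. Scribe at (291,175), bare steel, left alone.
- **Pots:** clear/white pot at (280,251). The green look-alike is at (289,219), not wanted.
- **Clamp:** (147,235), wood with a band. The wooden bar at (110,148) is not it.
- **Tweezers:** (503,212).
- **Cup:** (462,271), dark with a cream inside. The pitch lump at (148,305) is left alone.

The crops confirm these choices, and the model outlines fit in both cameras.

```bash
cat > rob.py <<'E'
from station import *
import numpy as np
SB=np.array([542,-264.5,4.2]);TB=np.array([434.5,302.5,-4.9])
def onb(b,x,y):
    a=np.radians(b[2]);return b[0]+np.cos(a)*x-np.sin(a)*y,b[1]+np.sin(a)*x+np.cos(a)*y
def st(tag):
    o=get_obs();print(tag,'t',round(o['t'],1),'tcp',o['tcp_pos'].round(1),'yaw',round(o['ee_rot'][2],1),'w',round(o['grip_width'],1),'F',o['wrist_force'].round(1));return o
def pick(x,y,yaw,z,op,sq,hi=110):
    goto([x,y,hi],[180,0,yaw]);grip(op)
    move_l([x,y,z],speed=120);st('down');grip(0,sq);st('gripped');move_l([x,y,hi],speed=150);return st('up')
def place(x,y,yaw,z,op,hi=110):
    goto([x,y,hi],[180,0,yaw]);st('over');move_l([x,y,z+15],speed=150);move_l([x,y,z],speed=50);st('placed');grip(op);wait(.2);move_l([x,y,hi],speed=200);st('away')
E
python3 - <<'E'
from rob import *
goto([545,-409.3,150],[180,0,-87]);st('a')
pick(545,-409.3,-87,3.5,45,30)
E
```

```text
a t 2.4 tcp [ 544.4 -410.2  150.3] yaw -87.0 w 85.5 F [-0.8 -0.7  1.2]
down t 4.2 tcp [ 545.8 -410.1    4.6] yaw -87.0 w 45.1 F [-0.4  0.1  0.1]
gripped t 4.7 tcp [ 545.  -409.3    3.6] yaw -87.0 w 0.3 F [-0.3  0.4  0.2]
up t 5.5 tcp [ 544.2 -408.6  108.8] yaw -87.0 w 0.1 F [ 0.9 -0.4  0.3]
```

```bash
cat > look.py <<'E'
import sys
from ov import *
from station import get_image
def look(tag,Q=None):
    ims={n:get_image(n)[:,:,::-1].copy() for n in('top','side')}
    for n in ims: cv2.imwrite(f'pics/{n}_{tag}.png',ims[n])
    return ims
def pair(tag,rt,rs,f,Q={}):
    ims=look(tag);draw(ims['top'],'top',rt,f,Q,'/tmp/a.png');draw(ims['side'],'side',rs,f,Q,'/tmp/b.png')
    a,b=cv2.imread('/tmp/a.png'),cv2.imread('/tmp/b.png');h=max(a.shape[0],b.shape[0])
    O=np.zeros((h,a.shape[1]+b.shape[1],3),np.uint8);O[:a.shape[0],:a.shape[1]]=a;O[:b.shape[0],a.shape[1]:]=b;cv2.imwrite(f'pics/p_{tag}.png',O);return ims
E
python3 - <<'E'
from look import *
pair('m1',(460,160,70,100),(310,340,130,100),4,{'tw':(box(150,19,9),[546,-409.5,3])})
E
```

```text
(no output)
```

View pics/p_m1.png

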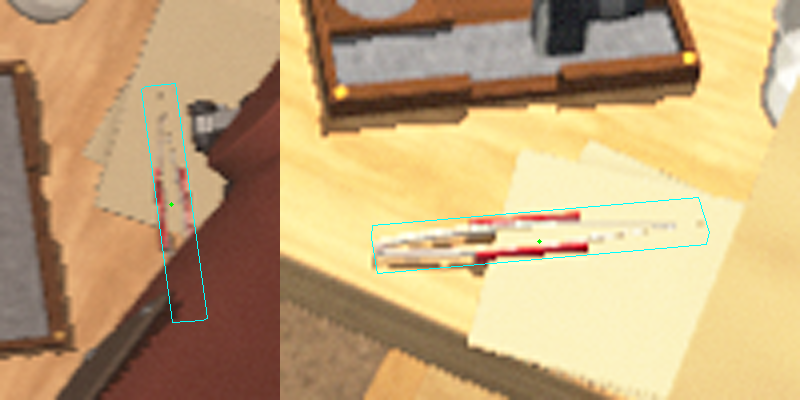

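Run:
```python
from rob import *
import station
x,y=546,-409.3
grip(27); move_l([x,y,6],speed=120); f0=get_obs()['wrist_force'][2]
z=6
while z>-12:
    z-=1; move_l([x,y,z],speed=30); o=get_obs(); f=o['wrist_force'][2]-f0; print(z,o['tcp_pos'][2].round(1),round(f,1))
    if abs(f)>3: break
```

```text
5 5.9 -0.2
4 4.0 -1.2
3 2.8 -0.5
2 1.8 -0.4
1 0.8 -0.3
0 -0.1 -0.1
-1 -1.1 -0.5
-2 -2.1 0.3
-3 -3.1 -0.1
-4 -4.1 -1.0
-5 -5.1 -0.8
-6 -6.1 0.3
-7 -7.1 0.1
-8 -8.1 -0.1
-9 -9.1 -0.1
-10 -10.1 0.2
-11 -11.1 -0.3
-12 -12.1 -0.8
```

Run:
```python
from look import *
pair('m2',(460,160,70,100),(310,330,130,110),4,{'tw':(box(150,19,9),[546,-409.5,3])})
from rob import *
st('')
```

```text
t 11.6 tcp [ 546.  -409.3  -12. ] yaw -87.0 w 27.0 F [ 0.2 -0.2  0.5]
```

View pics/p_m2.png

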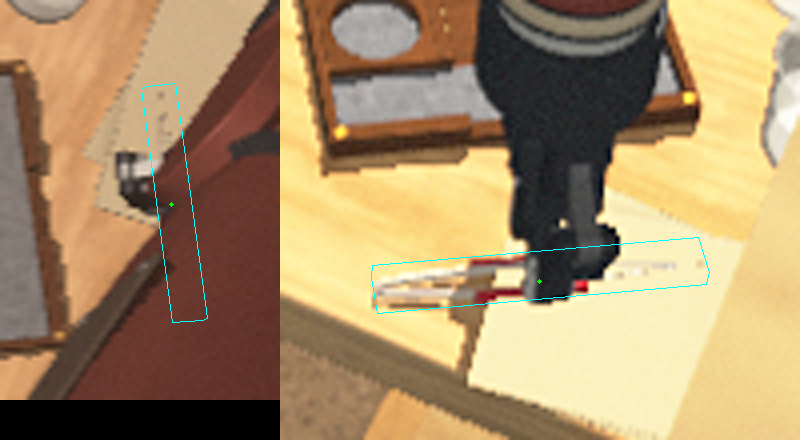

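View pics/side_m2.png

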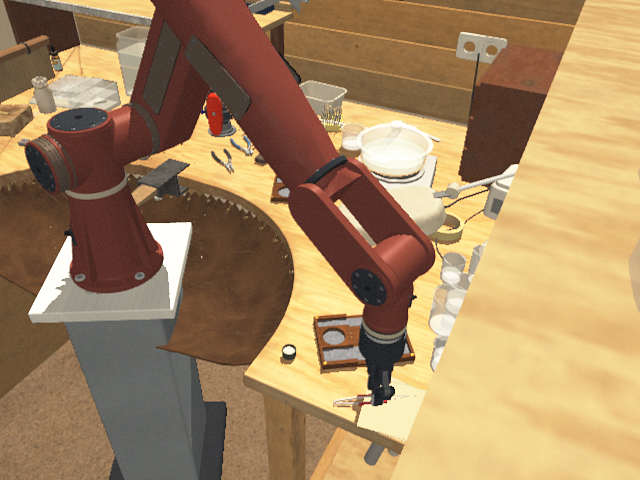

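Run:
```python
from rob import *
x,y=546,-409.3
z=-12
while z>-26:
    z-=1; move_l([x,y,z],speed=30); o=get_obs(); f=o['wrist_force'][2]; print(z,o['tcp_pos'][2].round(1),round(f,1))
    if abs(f)>4: break
```

```text
-13 -13.1 -0.3
-14 -14.1 -0.4
-15 -15.1 -0.1
-16 -16.2 0.3
-17 -17.1 -0.4
-18 -18.1 -0.8
-19 -19.1 -0.6
-20 -20.1 -0.0
-21 -21.1 -0.5
-22 -22.1 -0.4
-23 -23.1 -0.3
-24 -23.9 0.1
-25 -23.9 5.5
```

Run:
```python
from look import *
pair('m3',(460,160,70,100),(330,340,90,80),6,{})
from rob import *
st('')
```

```text
t 15.0 tcp [ 546.1 -409.5  -23.9] yaw -87.0 w 27.0 F [-1.3  1.   5.4]
```

View pics/p_m3.png

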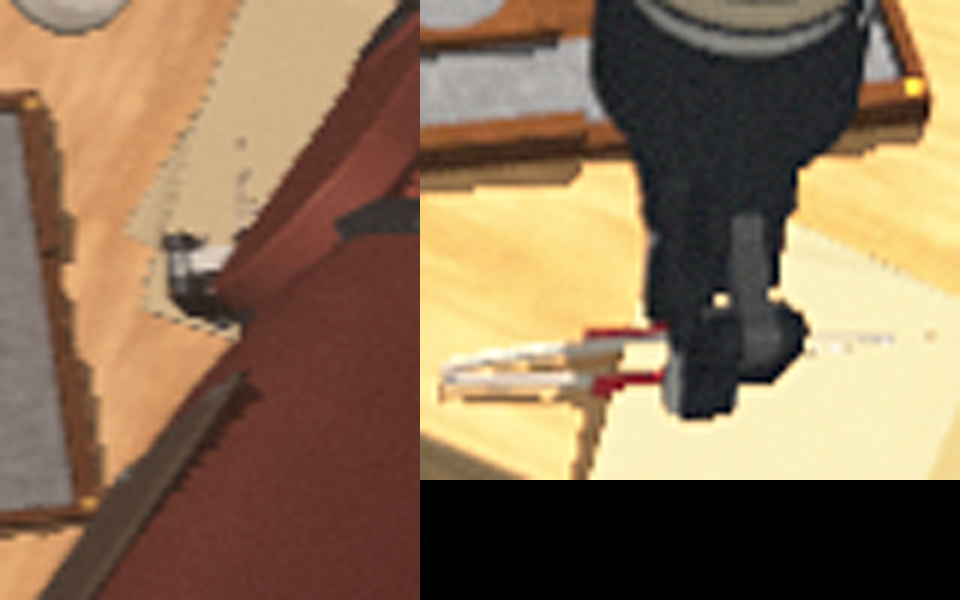

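Run:
```python
from rob import *
x,y=546,-409.3
move_l([x,y,-20.5],speed=60); grip(0,30); st('g'); move_l([x,y,60],speed=120); st('up')
from look import *
pair('m4',(460,160,70,100),(310,310,130,110),4,{})
```

```text
g t 15.4 tcp [ 546.1 -409.4  -20.4] yaw -87.0 w 18.4 F [-0.2  1.   1.6]
up t 16.3 tcp [ 545.4 -408.8   59.2] yaw -87.0 w 18.3 F [-0.4  0.2  0.5]
```

View pics/p_m4.png

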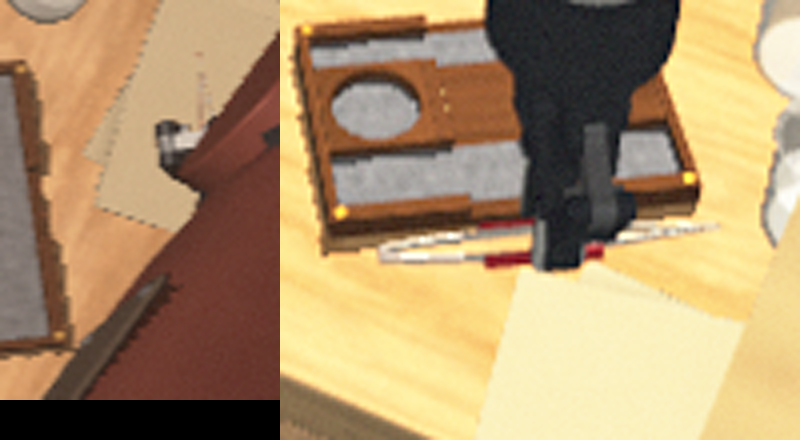

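Run:
```python
from rob import *
x,y=onb(SB,0,-38.5)
place(x,y,-85.8,-12.7,36,hi=60)
goto([395,-295.6,60],[180,0,-90])
from look import *
pair('m5',(400,160,100,110),(310,310,110,80),4,{'tw':(box(150,19,9),[x,y,4.2,7])})
```

```text
over t 16.9 tcp [ 544.4 -301.5   59.2] yaw -85.7 w 18.2 F [-0.2  0.   0.3]
placed t 17.9 tcp [ 544.7 -302.8  -12.8] yaw -85.8 w 18.2 F [-0.1  0.4  0.2]
away t 18.9 tcp [ 544.9 -303.    60.2] yaw -85.8 w 36.0 F [-0.9 -0.  -1. ]
```

View pics/p_m5.png

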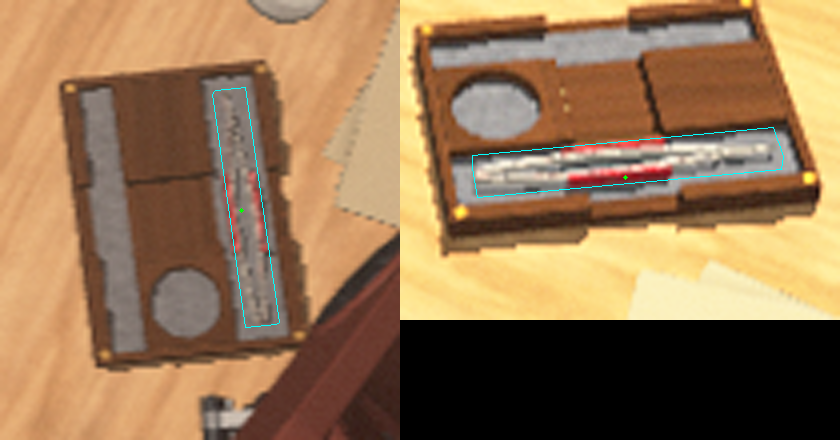

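Run:
```python
from rob import *
o=pick(394.5,-295.6,-90,-15.5,50,30,hi=60)
if o['grip_width']>24:
    x,y=onb(SB,-57.5,6); place(x,y,-86,-7.9,46,hi=60)
goto([395,-200,100],[180,0,-90])
from look import *
x,y=onb(SB,-57.5,6)
pair('m6',(400,160,100,110),(280,310,130,90),4,{'c':(cyl(14,17),[x,y,0,7])})
```

```text
down t 21.0 tcp [ 394.9 -296.   -15.1] yaw -90.0 w 50.4 F [0.5 0.7 0.5]
gripped t 21.3 tcp [ 395.4 -296.4  -14.3] yaw -90.0 w 25.1 F [0.2 0.3 5.7]
up t 22.0 tcp [ 394.  -295.1   59.4] yaw -90.0 w 25.1 F [-0.5  0.4 -0. ]
over t 22.4 tcp [ 483.6 -261.4   58.1] yaw -85.9 w 25.3 F [ 0.2 -0.7 -0.3]
placed t 23.4 tcp [ 485.  -263.4   -7.2] yaw -86.0 w 25.2 F [ 0.4 -1.1  3. ]
away t 24.4 tcp [ 484.4 -262.8   60.2] yaw -86.0 w 46.2 F [ 0.  -0.1 -0.5]
```

View pics/p_m6.png

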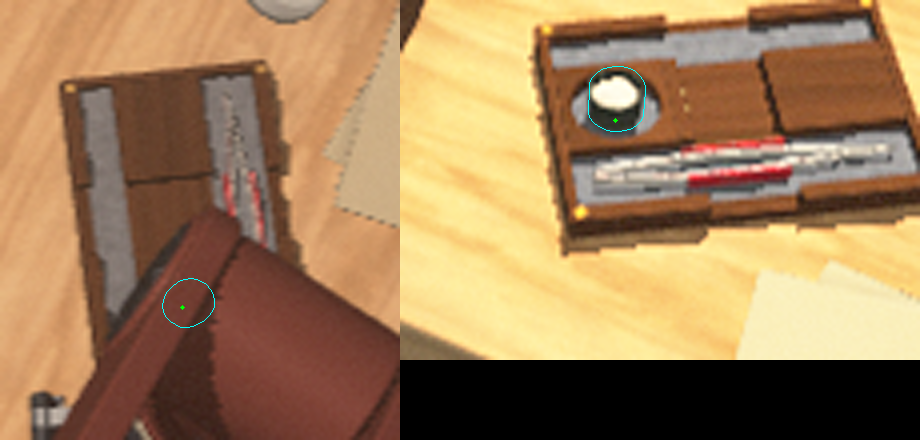

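Run:
```python
from rob import *
goto([420,0,150],[180,0,-90])
o=pick(459.6,149.6,-90,-16,62,30,hi=60)
if o['grip_width']>30:
    x,y=onb(TB,-30,-27); place(x,y,-95,-8.3,60,hi=60)
goto([380,180,120],[180,0,-90])
from look import *
x,y=onb(TB,-30,-27)
pair('m7',(125,205,170,110),(250,140,100,100),4,{'c':(cyl(20.5,22),[x,y,0,7])})
```

```text
down t 27.7 tcp [460.2 149.7 -15.6] yaw -90.0 w 62.1 F [-0.2  0.1  0.6]
gripped t 28.0 tcp [460.9 149.9 -14.7] yaw -90.0 w 39.2 F [-0.7  0.3  5.7]
up t 28.7 tcp [458.9 149.5  59.4] yaw -90.0 w 39.6 F [-1.4 -0.6 -0.6]
over t 29.3 tcp [401.  277.8  58.6] yaw -94.9 w 39.5 F [-0.3  0.  -0.5]
placed t 30.3 tcp [403.4 278.5  -7.7] yaw -95.0 w 39.1 F [ 1.  -0.6  3. ]
away t 31.3 tcp [402.4 278.2  60.1] yaw -95.0 w 60.0 F [ 0.3 -1.  -1.3]
```

View pics/p_m7.png

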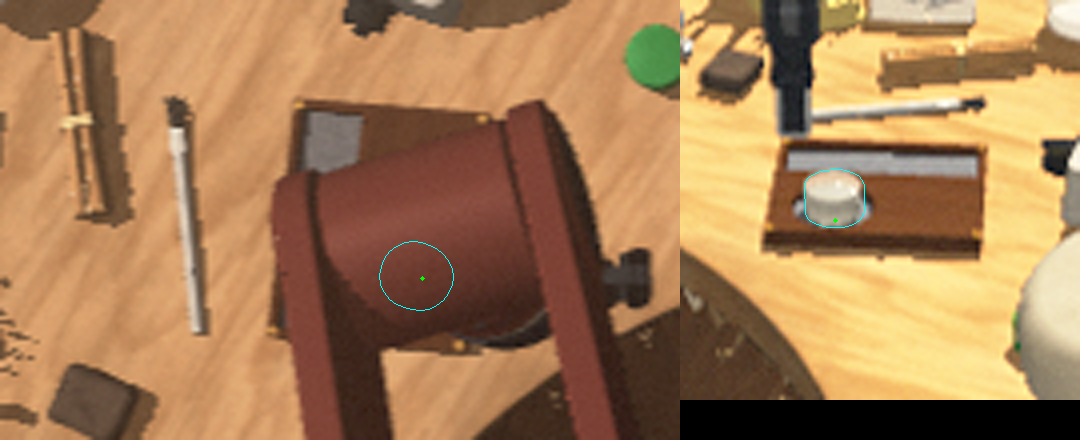

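Run:
```python
from rob import *
goto([420,400,120],[180,0,-85])
o=pick(501.5,490.3,-80,-13,46,40,hi=80)
if o['grip_width']>12:
    x,y=onb(TB,0,37); place(x,y,-94.9,-5.4,42,hi=80)
goto([380,180,120],[180,0,-90])
from look import *
x,y=onb(TB,0,37)
pair('m8',(125,205,100,110),(250,140,100,100),4,{'c':(box(120,22,22),[x,y,-4.9,7])})
```

```text
down t 34.6 tcp [502.3 490.9 -12.1] yaw -80.0 w 46.1 F [ 0.4 -0.   0.8]
gripped t 35.0 tcp [502.7 491.2 -11.2] yaw -80.0 w 20.3 F [-1.   0.3  4.3]
up t 35.7 tcp [500.6 489.6  78.7] yaw -80.0 w 20.8 F [-0.7 -1.3 -0.7]
over t 36.4 tcp [437.8 339.6  79.5] yaw -94.9 w 20.3 F [ 0.2  0.5 -0.6]
placed t 37.5 tcp [438.9 340.1  -4.3] yaw -94.9 w 20.8 F [-0.1 -0.4  4.4]
away t 38.6 tcp [437.3 339.2  79.7] yaw -94.9 w 41.7 F [-1.2  0.  -1.3]
```

View pics/p_m8.png

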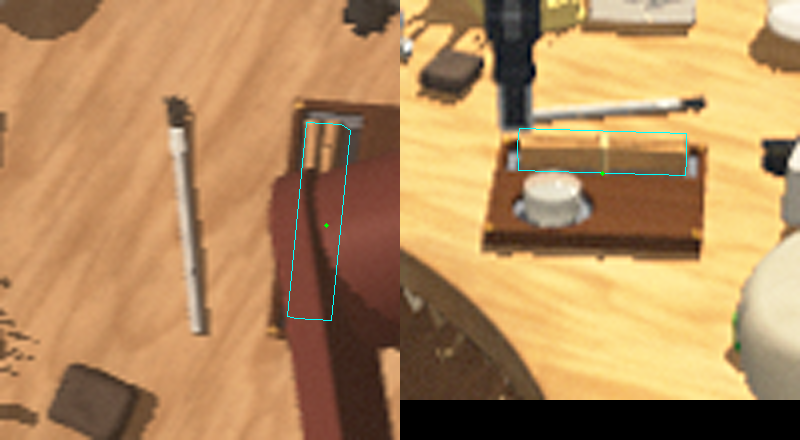

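Run:
```python
from rob import *
goto([420,400,120],[180,0,-85])
o=pick(444.5,426.3,-83.8,-20.5,26,30,hi=80)
from look import *
pair('m9',(125,205,100,110),(250,130,100,100),4,{})
```

```text
down t 42.0 tcp [445.3 426.9 -19.6] yaw -83.8 w 25.9 F [0.3 0.3 0.5]
gripped t 42.3 tcp [445.5 427.1 -19.1] yaw -83.8 w 4.9 F [ 0.2 -0.3  4. ]
up t 43.1 tcp [443.6 425.6  78.8] yaw -83.8 w 5.2 F [-0.4 -0.2 -0.3]
```

View pics/p_m9.png

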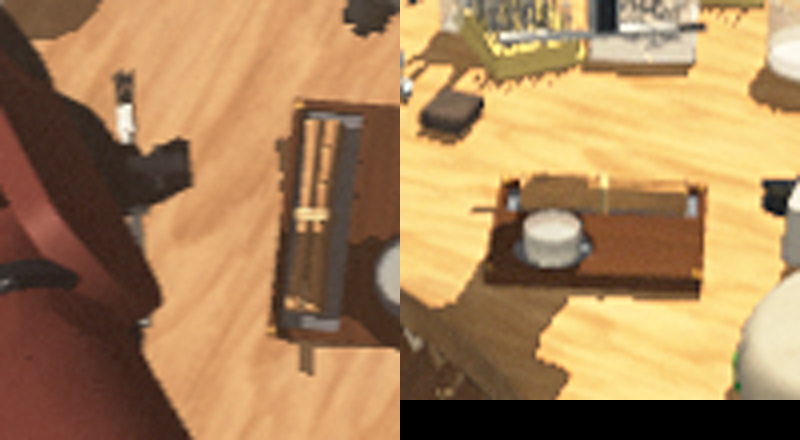

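Run:
```python
from rob import *
for p in ([400,250,140],[400,0,150],[410,-150,150]): goto(p,[180,0,-85.8]); 
st('via')
x,y=onb(SB,0,44.5); goto([x,y,60],[180,0,-85.8]); st('over')
from look import *
pair('m10',(400,160,100,110),(270,300,140,110),4,{'b':(box(153,8,8),[x,y,4.2,84])})
```

```text
via t 45.6 tcp [ 410.2 -149.   149.7] yaw -85.8 w 5.2 F [-0.  -0.1 -0.5]
over t 46.4 tcp [ 538.3 -218.2   59.8] yaw -85.7 w 5.3 F [-0.8  0.1 -0.8]
```

View pics/p_m10.png

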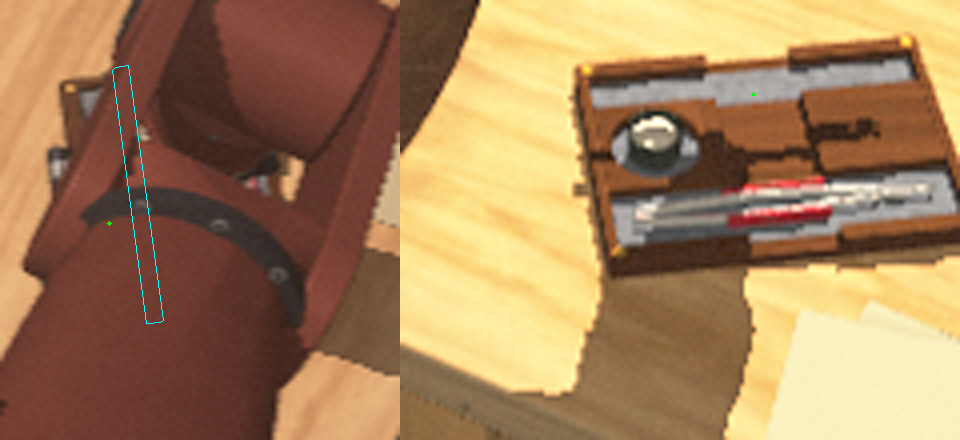

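Run:
```python
from ov import *
x,y=538.7,-220
draw(cv2.imread('pics/side_m10.png'),'side',(270,240,150,120),5,{'b':(box(153,8,8),[x,y,4.2,82])},'pics/m10b.png')
```

```text
(no output)
```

View pics/m10b.png

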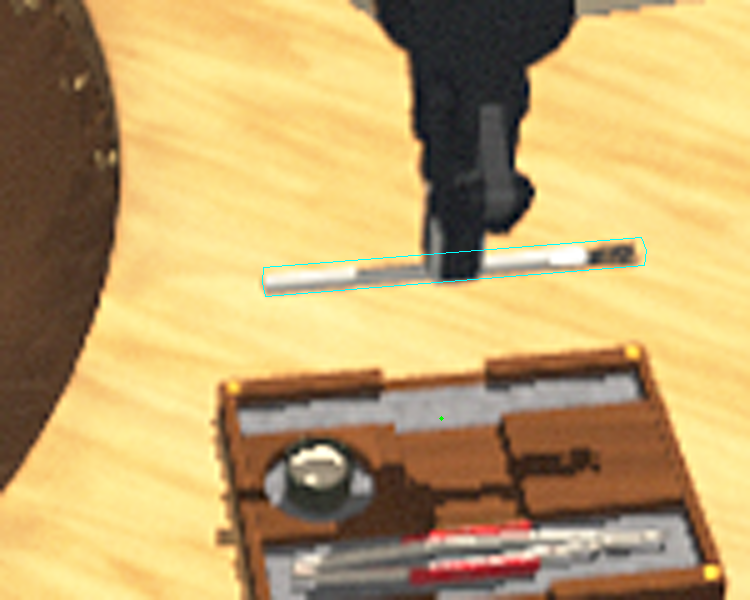

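The brush is level and well aligned in the jaws, so I'll place it.

Run:
```python
from rob import *
x,y=onb(SB,0,44.5); place(x,y,-85.8,-12.6,24,hi=60)
goto([400,-150,150],[180,0,-85]); goto([330,60,250],[180,0,-85]); st('home')
from look import *
Q=dict(b=(box(153,8,8),[x,y,4.2,7]))
for k,(b,B,bx,by) in dict(t=(SB,box(150,19,9),0,-38.5),c=(SB,cyl(14,17),-57.5,6),r=(TB,box(120,22,22),0,37),p=(TB,cyl(20.5,22),-30,-27)).items():
    Q[k]=(B,[*onb(b,bx,by),b[2],7])
ims=pair('m11',(400,160,90,110),(280,300,110,80),4,Q)
draw(ims['top'],'top',(130,205,100,110),4,Q,'/tmp/a.png');draw(ims['side'],'side',(255,140,90,90),4,Q,'/tmp/b.png')
a,b=cv2.imread('/tmp/a.png'),cv2.imread('/tmp/b.png');O=np.zeros((440,760,3),np.uint8);O[:,:400]=a;O[:360,400:]=b;cv2.imwrite('pics/m11b.png',O)
```

```text
over t 46.7 tcp [ 538.8 -220.1   61.2] yaw -85.8 w 5.5 F [ 0.4 -0.3  0.9]
placed t 47.7 tcp [ 539.6 -220.6  -12. ] yaw -85.8 w 5.1 F [0.5 0.2 1.8]
away t 48.7 tcp [ 538.8 -220.1   60.1] yaw -85.8 w 23.9 F [ 0.5  0.4 -0.5]
home t 50.4 tcp [330.4  59.5 249.4] yaw -85.0 w 23.7 F [-0.3 -0.9 -0.1]
```

View pics/p_m11.png

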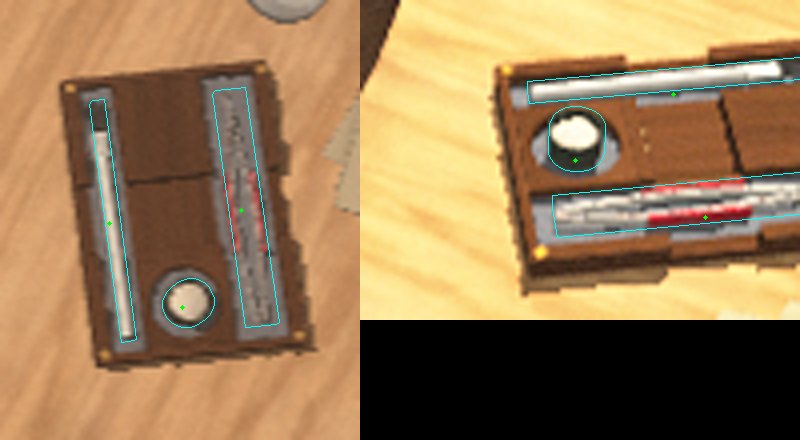

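View pics/m11b.png

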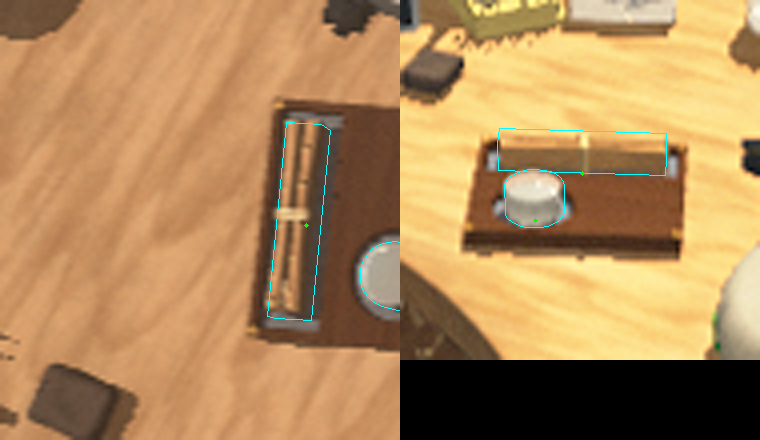

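View pics/top_m11.png

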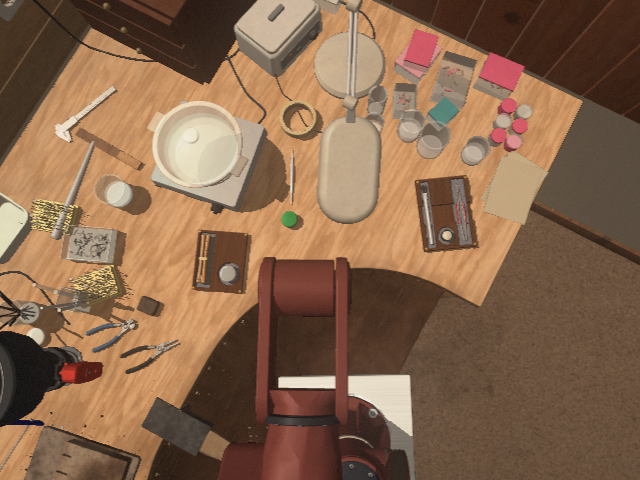

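```bash
python3 -c "
from station import *
wait(0.5);print(sign_off())"
```

```text
the job is handed in; nothing more can be done
None
```

Both kits are made up and the job was handed in at about 51 s on the robot's clock.

- **Soldering board:** the flux brush is in the narrow channel, the tweezers are in the wide channel and the flux cup stands in its well.
- **Setting board:** the ring clamp is in its channel and the clear pot stands in its well.
- **Last checks:** with the arm clear, all five outlines, drawn at their target poses on the recess floors, fit the pictures within a few mm in the top and side cameras. The brush's bristle end fell outside the final side crop. In the top view the clamp looks up to about 4 mm off centre across its channel, inside the 12 mm limit. The scribe, pitch lump and green pot look unmoved in the pictures; I did not measure them.

**What disagreed:**
- **TCP height:** the first try at the tweezers closed on nothing. Touching the bench showed the fingertips about 24 mm higher than the reported TCP (at 27 mm opening), more than the stated swing explains. I corrected every later height for it, and those grasps all held first time.
- **Grip widths:** the gripper read 1 to 3 mm under the nominal sizes, for example about 5 mm on the 8 mm brush handle.

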